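# Try the valve of the dressing funnel over a pan

## Robot

A 7-joint arm with a two-finger parallel gripper is mounted at the origin on the work surface. World frame = base frame: x ahead of the robot, y to its left, z up, the work surface at z = 0. Lengths are in m, angles in rad, forces in N, time in s.
With the tool pointing down it reaches from about 0.425 to 0.875 m from the base axis. Payload 8.4 kg.
Tool frame: the origin (TCP) lies at the very end of the fingers, on their centre line; the grasp point (between the pads) lies 19 mm behind it; z points along the fingers, y is the direction in which the jaws open and shut (so a half turn about z gives the same grasp; the last joint's range is limited). The gripper opens to 87 mm and grips with 3 to 60 N. Pads are 19 mm wide; open, the fingers measure 117 mm over their backs; the gripper's body (75 mm by 190 mm) begins 51 mm behind the grasp point.
Start: joints at [-1.327, 0.333, 0.04, 1.465, -0.013, 1.343, -0.059], TCP at [0.218, 0.612, 0.185] pointing down, gripper open.
Joint ranges: [-2.58, 2.58], [-0.38, 2.09], [-1.3, 1.39], [0.25, 2.4], [-1.5, 4.64], [0.08, 2.09], [-2.65, 2.65]. Speed limits (rad/s): [2.22, 2.22, 2.79, 2.79, 3.14, 3.14, 3.14].

## Interface

Orientations are given as [roll, pitch, yaw] about the fixed x, y, z axes, in that order (R = Rz(yaw) Ry(pitch) Rx(roll)).
In Python, from plant import bot, eyes gives the robot as it stands. The module is installed in compiled form; this text tells all that it offers.
- The arm moves only by the tool jog_arm, never from a script. Its argument "deltas" is a list of rows, each a list of 7 numbers: the shift along the tool's x, y, z each as a share of 0.04 m, from -1 to 1, then the turn, a rotation vector about the tool's x, y, z each as a share of 180 degrees, from -1 to 1, then the opening, from 0 (shut) to 1 (fully open). In form: [[dx, dy, dz, rx, ry, rz, gripper], ...]. A call has 1 to 10 rows; each row shifts and turns the commanded pose from where the row before left it, along the tool's axes as they then stand; what a row does not reach is not made up. A row lasts 1/12 s, in which the tool goes at most 41.7 mm and 7.16 degrees, less where a joint would pass 70% of its speed; a pose out of reach is approached as far as the arm can. A call with a number of a shift or a turn outside -1 to 1 is refused whole. A call with a gripper value outside its range is refused whole. The fingers move at their own pace and stop on an object; "newtons" is the grip in N (left out, the last holds). Time passes only in rows, so rows that do not move let the fingers close. It gives the time, the measured TCP pose, the force and the opening at its end, in the units of the state.
- bot.read_state(): the state, without advancing time (a new reading comes with each control period).
- eyes.read_camera(name): name is "scene" or "top" or "wrist"; returns a dict with "img" (420x560x3 uint8, red, green, blue), "z_map" (420x560 float32, m along the optical axis (not along the pixel's ray), 0 where there is no reading), "fx", "fy", "cx", "cy" (pixels), "world_from_camera" (4x4, takes a point from camera to world coordinates). Camera axes: x right, y up, looking along -z (the intrinsics and any distortion apply to the point x, -y, -z); pixel columns grow to the right and rows downward; lengths in m; the calibration is good to about 2 mm. A picture is of the moment at which its call begins.
- bot.close_job(): hands the job in, once; it reports no verdict.
The state is a dict: "t": time; "joint_pos": joint angles; "qvel": joint speeds; "joint_efforts": joint torques, N m; "eef_pos": TCP position; "orientation": TCP orientation; "wrist_force": force on the tool from outside, world axes, zero at the start; "ft_torque": the same for the moment, N m; "width": finger opening in m.
Only numpy, scipy, OpenCV 4.12 (cv2) and the standard library are available. Lean on these libraries where they do the work, as an engineer would, in place of code of your own. Each camera call takes 0.05 s, during which the arm holds its last target. There are 200 camera calls.

## Task

The dressing funnel is back on its post, washed and still empty, and its valve has to be tried before it is filled. First bring the empty black pan under it, standing flat on the counter with the spout over the middle of the pan, and only then squeeze the red thumb lever fully down to the grip, hold it down for a full second and let it spring all the way up again. Do not tip the pan up, and leave the food and the other things on the counter where they stand.

Things in the scene. Friction and masses are not known exactly. Their poses are not given: they have to be found in the camera images.
- funnel_stand: steel funnel on an arm of a post bolted to the counter; it does not move. Origin on the counter right under the spout, z up; the grip points along its -x, towards the robot. The round post (20 mm across, 245 mm high, foot disc 84 mm across) stands 165 mm from the origin along +x, its arm 203 mm above the counter
- spout (a point): centre of the spout's lower end, 105 mm above the counter, on the funnel's axis. The spout is 20 mm across up to 132 mm; from there the funnel widens as a cone to 150 mm across at 236 mm, and its beaded rim (156 mm across) is 264 mm above the counter
- grip (a point): middle of the top of the fixed black grip under the lever, 276 mm above the counter; the grip is 26 mm wide, 24 mm thick and reaches from 99 to 207 mm from the funnel's axis
- thumb_lever (a joint): angle of the sprung thumb lever over the grip, rad: 0 at rest (up), 0.34 fully squeezed, at its stop just above the grip. The hinge is 88 mm from the funnel's axis along the stand's -x, 286 mm above the counter, its pin along the stand's y; the inner end lifts the valve rod. The spring needs about 3 N down on the pad to start, 7 N at the stop, and lifts the lever again
- lever_pad (a point): centre of the top of the red thumb pad (36 mm along the lever, 32 mm wide) near the lever's outer end, 88 mm from the hinge. At rest it is about 322 mm above the counter and slopes up 0.33 rad away from the funnel; fully squeezed it is level, about 28 mm lower and 7 mm farther from the funnel's axis
- pan: empty open pan of black plastic, 162 mm along its x and 265 mm along its y over its flange, 65 mm high, walls 4 mm thick, 10 mm in from the edge of the flat flange (4 mm thick); 0.25 to 0.5 kg, loose, slides when pushed. Origin at the centre of its underside. It stands left or right of the funnel, its long side roughly along the world's y
- crouton_box: black plastic box 180 x 130 x 52 mm, long side along its x, full of croutons; origin at the centre of its underside. To be left alone
- cheese_bowl: blue ceramic bowl, 132 mm across and 70 mm high, heaped with grated cheese to about 95 mm; origin at the centre of its underside. To be left alone
- lid_stack: stack of four whitish clear plastic box lids, 150 x 220 mm, 32 mm high; origin at the centre of its underside. To be left alone
- spoon: spoon 240 mm long with a wooden handle, lying on the counter; origin at its middle. To be left alone
- ramekin: white ceramic ramekin, 80 mm across and 40 mm high, filled with red spice; origin at the centre of its underside. To be left alone

How it is judged:
By the outcome, as a careful person would: the job done as asked, in the order asked, and still so for the second after the job is handed in, with the robot touching nothing.
It also fails if it takes over 54 s, if anything falls off the work surface, if the arm or the gripper's body presses on something with over 40 N, if the wrist force passes 120 N, or if a joint passes its speed limit or range.

## Working session

There is one attempt and no reset: what is moved stays moved. The work goes in short steps, Python scripts to look and compute and a tool call to move; the robot and the scene stay as the last step left them, time stands still between calls to the robot, and variables do not carry over. Pictures are saved under pics/ and viewed, about 8 in all and at most 12, crops included, and the job is handed in when it is done.

Besides the shell and the picture viewer there is one more tool, called after "Request:" as a command line: name --pt "numbers of a row" for each row, then --argument value for the rest. jog_arm: Moves the arm, as the interface text tells. Its arguments: {"type":"object","properties":{"deltas":{"type":"array"},"newtons":{"type":"number"}},"required":["deltas"]}

```bash
mkdir -p pics
cat > h.py <<'E'
import numpy as np, cv2
from plant import bot, eyes
def cam(n):
    c=eyes.read_camera(n); return c
def pts(c):
    z=c["z_map"]; v,u=np.mgrid[:z.shape[0],:z.shape[1]]
    P=np.stack([(u-c["cx"])/c["fx"]*z,-(v-c["cy"])/c["fy"]*z,-z,np.ones_like(z)],-1)
    W=(P@np.array(c["world_from_camera"]).T)[...,:3]; W[z==0]=np.nan; return W
def save(c,f): cv2.imwrite("pics/"+f,c["img"][...,::-1])
E
python3 - <<'E'
from h import *
s=bot.read_state(); print({k:np.round(v,3) for k,v in s.items()})
ims=[]
for n in("scene","top"):
    c=cam(n); np.savez(n+".npz",**c); ims.append(c["img"]); print(n,np.round(c["world_from_camera"],3).tolist(),c["fx"],c["cx"],c["cy"])
    save(c,n+".png")
E
```

```text
{'t': np.float64(0.0), 'joint_pos': array([-1.327,  0.334,  0.04 ,  1.466, -0.013,  1.343, -0.058]), 'qvel': array([-0.001,  0.001,  0.   ,  0.001, -0.001,  0.001,  0.001]), 'joint_efforts': array([-1.0000e-03, -6.5634e+01,  1.3350e+00, -4.0382e+01, -6.0000e-02,
        4.4000e-02,  0.0000e+00]), 'eef_pos': array([0.218, 0.612, 0.185]), 'orientation': array([-3.14 ,  0.   ,  2.799]), 'wrist_force': array([ 1.25 , -0.996,  0.448]), 'ft_torque': array([-0.017, -0.05 ,  0.004]), 'width': np.float64(0.087)}
scene [[-0.834, -0.363, 0.414, 1.031], [0.551, -0.547, 0.63, 0.816], [-0.002, 0.754, 0.657, 1.081], [0.0, 0.0, 0.0, 1.0]] 422.10498176446913 277.33786155337833 209.16872703987772
top [[0.009, 0.998, -0.057, 0.372], [-1.0, 0.009, 0.0, -0.007], [0.001, 0.057, 0.998, 2.107], [0.0, 0.0, 0.0, 1.0]] 513.5106491993569 284.7859176308255 211.27729001661598
```

View pics/top.png

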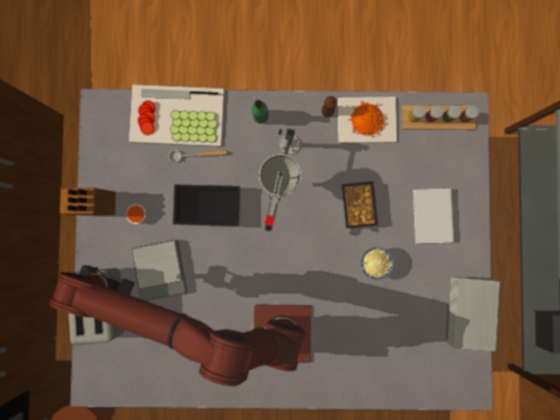

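View pics/scene.png

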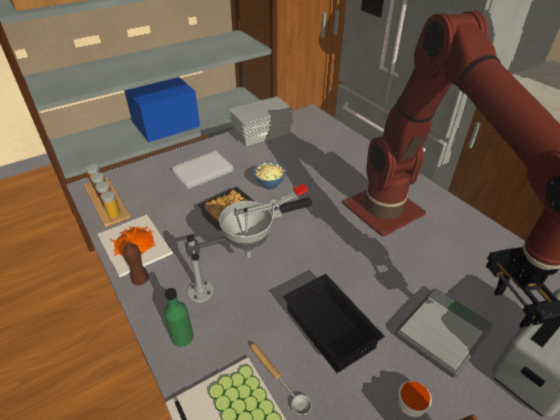

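The top view shows the funnel rim at about (280,175), with the red pad at (269,222). The empty pan is to its left at (207,205), the lids are at (158,270), the spoon at (200,155) and the crouton box at (360,205). Next I'll measure them.

Run:
```python
from h import *
for n in("top","scene"):
    c=dict(np.load(n+".npz")); W=pts(c); im=c["img"].astype(int); hsv=cv2.cvtColor(c["img"],cv2.COLOR_RGB2HSV)
    x,y,z=W[...,0],W[...,1],W[...,2]
    print(n,"counter z",np.nanmedian(z[(abs(x-.5)<.3)&(abs(y)<.5)]))
    red=((hsv[...,0]<8)|(hsv[...,0]>172))&(hsv[...,1]>180)&(z>.25)&(z<.37)&(x>.4)&(abs(y)<.2)
    print("red",red.sum(),np.nanmean(W[red],0),np.nanmin(W[red],0),np.nanmax(W[red],0))
    rim=(z>.252)&(z<.275)&(x>.45)&(abs(y)<.2)&(hsv[...,1]<60)&(im.sum(-1)>200)
    p=W[rim][:,:2]; (a,r)=cv2.minEnclosingCircle(p.astype(np.float32)); print("rim",len(p),a,r)
    # dark pan: top flange
    dark=(im.max(-1)<60)&(z>.055)&(z<.075)&(x>.35)&(x<.85)&(y>.0)&(y<.5)
    m=cv2.morphologyEx(dark.astype(np.uint8),cv2.MORPH_OPEN,np.ones((2,2)))
    k,l,st,ce=cv2.connectedComponentsWithStats(dark.astype(np.uint8)); 
    i=1+np.argmax(st[1:,4]); q=W[l==i][:,:2].astype(np.float32); print("pan",len(q),cv2.minAreaRect(q),q.min(0),q.max(0), W[dark].mean(0))
    post=(z>.2)&(z<.26)&(x>.7)&(x<.95)&(abs(y)<.2); print("post",post.sum(),np.nanmean(W[post],0))
    for nm,(h0,h1,sm,z0,z1,x0,x1,y0,y1) in dict(lids=(0,180,0,.02,.045,.2,.6,.25,.6),crout=(0,180,0,.03,.07,.45,.8,-.4,-.15),ramekin=(0,180,0,.025,.06,.45,.7,.47,.7)).items():
        k=(z>z0)&(z<z1)&(x>x0)&(x<x1)&(y>y0)&(y<y1); q=W[k][:,:2].astype(np.float32); print(nm,len(q),cv2.minAreaRect(q) if len(q) else "")
```

```text
top counter z 0.00213526479386017
red 65 [0.44234578 0.04726079 0.32299543] [0.42524333 0.03371556 0.30869811] [0.45740604 0.06128979 0.33595398]
rim 241 (0.5783482789993286, 0.02000926062464714) 0.10943200439214706
pan 520 ((0.5111492276191711, 0.30574047565460205), (0.2615610659122467, 0.1571802943944931), 89.04828643798828) [0.4315543  0.17482144] [0.59115344 0.43642223] [0.5154049  0.29672546 0.06435779]
post 211 [0.78689867 0.01277874 0.2167532 ]
lids 1689 ((0.3909480571746826, 0.4255855083465576), (0.3796830475330353, 0.3478596806526184), 0.2239881157875061)
crout 1216 ((0.5260769724845886, -0.3053264021873474), (0.16665491461753845, 0.1319626271724701), 5.982079029083252)
ramekin 373 ((0.5028781890869141, 0.6274429559707642), (0.15226109325885773, 0.09741654992103577), 76.85444641113281)
scene counter z 0.0005325791242578592
red 91 [0.44773435 0.0502769  0.32051005] [0.43020892 0.03210734 0.3126402 ] [0.46529113 0.06869928 0.32758039]
rim 486 (0.5693995952606201, 0.023665914312005043) 0.12146559357643127
pan 1298 ((0.515815794467926, 0.3085755705833435), (0.2668171226978302, 0.16280286014080048), 88.9838638305664) [0.4339512  0.17427911] [0.5981628  0.44281727] [0.51599218 0.31584934 0.06324582]
post 427 [0.7950717  0.01896556 0.2144408 ]
lids 4286 ((0.39444035291671753, 0.42516133189201355), (0.34976261854171753, 0.38882410526275635), 89.94859313964844)
crout 691 ((0.529430627822876, -0.30640149116516113), (0.17072884738445282, 0.13390733301639557), 6.666060447692871)
ramekin 804 ((0.48485228419303894, 0.5971267819404602), (0.06923115998506546, 0.07836294174194336), 0.9081702828407288)
```

Run:
```python
from h import *
from scipy.optimize import least_squares
for n in("top","scene"):
    c=dict(np.load(n+".npz")); W=pts(c); x,y,z=W[...,0],W[...,1],W[...,2]
    k=(z>.256)&(z<.272)&(np.hypot(x-.61,y-.008)<.11); p=W[k][:,:2]
    f=lambda a:np.hypot(p[:,0]-a[0],p[:,1]-a[1])-.076
    r=least_squares(f,[.61,.01],loss="soft_l1",f_scale=.003); print("axis",r.x,len(p),np.median(abs(r.fun)))
    k=(z>.235)&(z<.255)&(x>.72)&(x<.9)&(abs(y)<.1); print("posttop",k.sum(),np.nanmedian(W[k],0),np.nanmin(W[k],0),np.nanmax(W[k],0))
    k=(z>.002)&(z<.03)&(x>.7)&(x<.9)&(abs(y)<.1)
    print("tops near spout",n)
    k=(z>.255)&(z<.30)&(x<.56)&(x>.38)&(abs(y-.04)<.05)&(c["img"].max(-1)<70); print("grip",k.sum(),np.nanmean(W[k],0))
    # spoon
    k=(z>.004)&(z<.03)&(x>.62)&(x<.75)&(y>.1)&(y<.5); print("spoon",np.nanmin(W[k],0),np.nanmax(W[k],0))
```

```text
axis [0.6082801 0.0122807] 195 0.001569459981289989
posttop 28 [ 0.76935901 -0.02360708  0.24491403] [ 0.75841737 -0.03113823  0.23519356] [ 0.78151813 -0.01261307  0.25208156]
tops near spout top
grip 22 [0.41738846 0.05148131 0.27433006]
spoon [0.6206952  0.1005938  0.00400233] [0.74989246 0.49984048 0.02975308]
axis [0.61135119 0.0147457 ] 364 0.0021953654767998543
posttop 47 [ 0.77385681 -0.01810987  0.24372422] [ 0.76257642 -0.0316072   0.23656204] [ 0.78458584 -0.0080287   0.24838731]
tops near spout scene
grip 274 [0.46354957 0.05145557 0.27022254]
spoon [0.62158302 0.10900525 0.00401365] [0.74968741 0.49846503 0.02434755]
```

Measured positions:
- **Funnel axis:** about (0.610, 0.0135), with the stand at yaw about -0.21. The pad at (0.445, 0.049) and the post at (0.771, -0.021) both agree with the given sizes.
- **Pan:** centre about (0.514, 0.307), yaw about -1°.

I'll push the pan with the spread fingers: -y first, then +x, then -y again. That keeps clear of the spoon.

Request:
jog_arm --pt "-0.8 -0.05 0 0 0 0 1" --pt "-0.8 -0.05 0 0 0 0 1" --pt "-0.8 -0.05 0 0 0 0 1" --pt "-0.8 -0.05 0 0 0 0 1" --pt "-0.8 -0.05 0 0 0 0 1" --pt "-0.8 -0.05 0 0 0 0 1" --pt "-0.8 -0.05 0 0 0 0 1" --pt "-0.8 -0.05 0 0 0 0 1" --pt "-0.8 -0.05 0 0 0 0 1" --pt "-0.8 -0.05 0 0 0 0 1"

```text
t: 0.93
eef_pos: [0.5143, 0.4848, 0.185]
orientation: [-3.141, -0.0, 2.799]
wrist_force: [-0.5, 0.4, -0.6]
width: 0.0869
```

Request:
jog_arm --pt "0 0 0 0 0 0.039 1" --pt "0 0 0 0 0 0.039 1" --pt "0 0 0 0 0 0.039 1" --pt "0 0 0 0 0 0.039 1" --pt "0 0 0 0 0 0.039 1" --pt "0 0 0 0 0 0.039 1" --pt "0 0 0 0 0 0.039 1" --pt "0 0 0 0 0 0.039 1" --pt "0 0 0 0 0 0.039 1" --pt "0 0 0 0 0 0.039 1"

```text
t: 1.77
eef_pos: [0.5129, 0.4856, 0.1848]
orientation: [-3.141, 0.001, 1.567]
wrist_force: [-0.8, 1.0, 0.4]
width: 0.0869
```

Request:
jog_arm --pt "0 0 0.75 0 0 0 1" --pt "0 0 0.75 0 0 0 1" --pt "0 0 0.75 0 0 0 1" --pt "0 0 0.75 0 0 0 1" --pt "0 0 0.75 0 0 0 1" --pt "-0.2 0 0 0 0 0 1" --pt "-0.2 0 0 0 0 0 1" --pt "-0.2 0 0 0 0 0 1" --pt "-0.2 0 0 0 0 0 1" --pt "-0.2 0 0 0 0 0 1"

```text
t: 2.6
eef_pos: [0.5146, 0.4453, 0.0378]
orientation: [3.139, -0.002, 1.573]
wrist_force: [-0.0, 0.1, 0.2]
width: 0.0871
```

Request:
jog_arm --pt "-0.25 0 0 0 0 0 1" --pt "-0.25 0 0 0 0 0 1" --pt "-0.25 0 0 0 0 0 1" --pt "-0.25 0 0 0 0 0 1" --pt "-0.25 0 0 0 0 0 1" --pt "-0.25 0 0 0 0 0 1" --pt "-0.25 0 0 0 0 0 1" --pt "-0.25 0 0 0 0 0 1" --pt "-0.25 0 0 0 0 0 1" --pt "-0.2 0 0 0 0 0 1"

```text
t: 3.43
eef_pos: [0.5136, 0.3464, 0.0354]
orientation: [-3.142, 0.0, 1.573]
wrist_force: [0.0, -0.1, 0.0]
width: 0.0871
```

Request:
jog_arm --pt "-0.1 0 0 0 0 0 1" --pt "0 0 0 0 0 0 1"

```text
t: 3.6
eef_pos: [0.5138, 0.3425, 0.0355]
orientation: [3.142, 0.0, 1.572]
wrist_force: [0.5, -0.0, -0.3]
width: 0.0872
```

```bash
cat >> h.py <<'E'
def pan(c,y0=-.25,y1=.5):
    W=pts(c); im=c["img"].astype(int); x,y,z=W[...,0],W[...,1],W[...,2]
    d=(im.max(-1)<60)&(z>.052)&(z<.075)&(x>.35)&(x<.85)&(y>y0)&(y<y1)
    k,l,st,ce=cv2.connectedComponentsWithStats(d.astype(np.uint8),connectivity=8)
    for i in np.argsort(-st[1:,4])[:3]+1:
        q=W[l==i][:,:2].astype(np.float32); print("pan?",len(q),np.round(np.hstack([np.hstack(v) for v in cv2.minAreaRect(q)]),3),q.min(0),q.max(0))
E
python3 - <<'E'
from h import *
a=cam("scene");b=cam("top"); pan(a);pan(b); save(a,"s2.png"); save(b,"t2.png")
cv2.imwrite("pics/c2.png",np.hstack([a["img"][:,:400],b["img"][80:300,80:460].repeat(1,0)[:420]if 0 else cv2.resize(b["img"][100:300,120:320],(400,420))])[...,::-1])
E
```

```text
Traceback (most recent call last):
  File "h.py", line 15, in pan
    q=W[l==i][:,:2].astype(np.float32); print("pan?",len(q),np.round(np.hstack([np.hstack(v) for v in cv2.minAreaRect(q)]),3),q.min(0),q.max(0))
                                                                                ~~~~~~~~~^^^
TypeError: arrays to stack must be passed as a "sequence" type such as list or tuple.
```

```bash
sed -i 's/np.round(np.hstack(\[.*minAreaRect(q)\]),3)/cv2.minAreaRect(q)/' h.py
python3 - <<'E'
from h import *
a=cam("scene");b=cam("top"); pan(a);pan(b)
cv2.imwrite("pics/c2.png",np.hstack([a["img"][:,:400],cv2.resize(b["img"][100:300,120:320],(400,420))])[...,::-1])
E
```

```text
pan? 1135 ((0.5158720016479492, 0.3076079189777374), (0.2685249149799347, 0.16275936365127563), 89.35269927978516) [0.4344309  0.17333892] [0.598488   0.44200236]
pan? 5 ((0.603044331073761, -0.23880966007709503), (0.014611146412789822, 0.00849341694265604), 78.20907592773438) [ 0.59940046 -0.24682885] [ 0.6086943  -0.23204084]
pan? 4 ((0.5628277659416199, 0.3564646542072296), (0.003902762196958065, 0.009704473428428173), 82.92112731933594) [0.55777204 0.35393015] [0.56740254 0.3578973 ]
pan? 314 ((0.5106201767921448, 0.25028520822525024), (0.1488126963376999, 0.15818265080451965), 88.26226806640625) [0.431331   0.17556515] [0.59193146 0.32225895]
pan? 5 ((0.5479673743247986, -0.24162718653678894), (0.005176600534468889, 0.008639880456030369), 89.64685821533203) [ 0.54366344 -0.2442195 ] [ 0.5522744  -0.23901229]
pan? 4 ((0.5949080586433411, -0.23716923594474792), (0.0053469352424144745, 0.004422075115144253), 85.0374755859375) [ 0.59247404 -0.24002396] [ 0.59687954 -0.23452783]
```

View pics/c2.png

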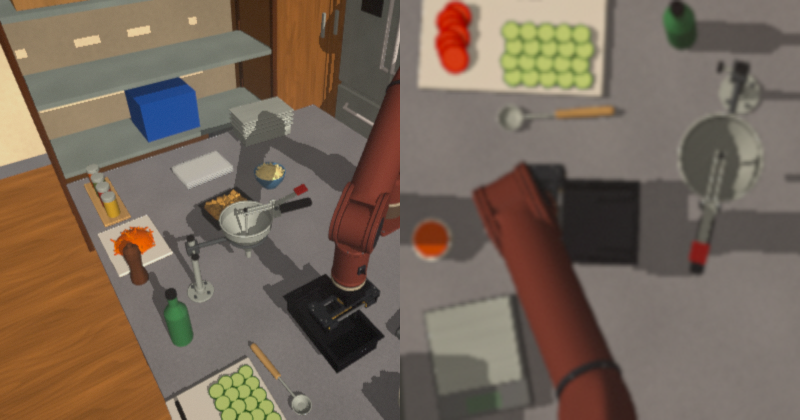

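The pan hasn't moved, although the reported tool position has passed its end. I'll check the state and the wrist view before moving again.

Run:
```python
from h import *
s=bot.read_state(); print({k:np.round(v,3) for k,v in s.items()})
a=cam("scene"); w=cam("wrist")
T=np.linalg.inv(a["world_from_camera"])
for P in ([*s["eef_pos"]],[.514,.4425,.065],[.514,.3075,0]):
    p=T@np.array([*P,1]); print(P,a["cx"]+a["fx"]*p[0]/-p[2],a["cy"]-a["fy"]*p[1]/-p[2])
cv2.imwrite("pics/c3.png",np.hstack([cv2.resize(a["img"][230:390,260:400],(400,457)),cv2.resize(w["img"],(400,457))])[...,::-1])
W=pts(w); print(np.round(w["world_from_camera"],3).tolist()); np.savez("w.npz",**w)
```

```text
{'t': np.float64(3.8), 'joint_pos': array([-0.98 ,  0.405,  0.397,  1.73 , -0.178,  1.041, -0.519]), 'qvel': array([-0.001,  0.004, -0.001, -0.001,  0.   ,  0.003,  0.001]), 'joint_efforts': array([ 3.8100e-01, -6.2032e+01,  7.3860e+00, -3.5166e+01, -3.1000e-02,
        2.0000e-03,  1.0000e-03]), 'eef_pos': array([0.513, 0.345, 0.035]), 'orientation': array([ 3.142, -0.   ,  1.574]), 'wrist_force': array([-0.363, -0.755,  0.259]), 'ft_torque': array([-0.09 ,  0.042,  0.037]), 'width': np.float64(0.087)}
[np.float64(0.5133741651147256), np.float64(0.3445178313877835), np.float64(0.035441553359472494)] 338.9014893207261 329.67366308732676
[0.514, 0.4425, 0.065] 363.5785067370403 350.38646540415175
[0.514, 0.3075, 0] 329.5400478649825 327.4583627320072
[[1.0, -0.003, -0.0, 0.513], [0.003, 0.953, 0.303, 0.429], [-0.001, -0.303, 0.953, 0.235], [0.0, 0.0, 0.0, 1.0]]
```

View pics/c3.png

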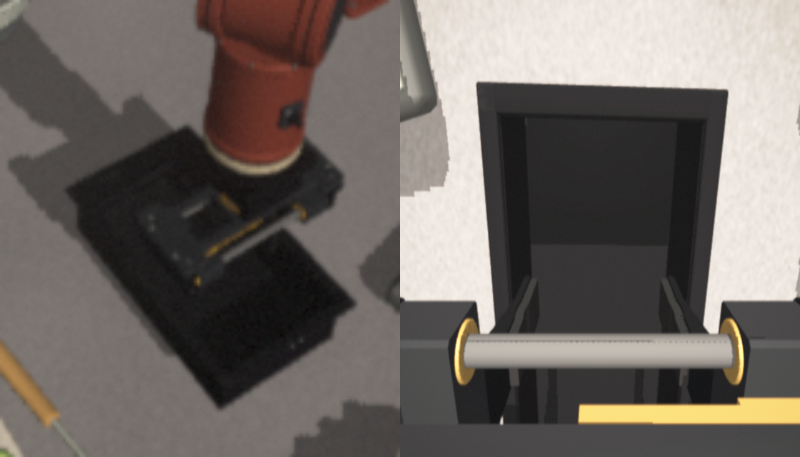

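The views agree: the fingers are inside the pan at full depth with no force, so they met no resistance at the +y end. I'll test whether there is contact at all with a small +x push against the inner side wall.

Request:
jog_arm --pt "0 0.1 0 0 0 0 1" --pt "0 0.1 0 0 0 0 1" --pt "0 0.1 0 0 0 0 1" --pt "0 0.1 0 0 0 0 1" --pt "0 0.1 0 0 0 0 1" --pt "0 0.1 0 0 0 0 1"

```text
t: 4.4
eef_pos: [0.5381, 0.3437, 0.0354]
orientation: [3.142, 0.0, 1.573]
wrist_force: [0.3, -0.6, 0.1]
width: 0.0871
```

Run:
```python
from h import *
s=bot.read_state(); print({k:np.round(s[k],3) for k in("t","eef_pos","wrist_force","joint_efforts")})
pan(cam("scene"))
```

```text
{'t': np.float64(4.4), 'eef_pos': array([0.538, 0.344, 0.035]), 'wrist_force': array([ 0.317, -0.603,  0.074]), 'joint_efforts': array([-5.0300e-01, -6.5513e+01,  7.8460e+00, -3.5080e+01,  1.0000e-03,
       -7.4000e-02, -1.2000e-01])}
pan? 975 ((0.5164014101028442, 0.30913984775543213), (0.266897976398468, 0.1631004363298416), 89.73554992675781) [0.43539634 0.17546259] [0.59845924 0.44265583]
pan? 2 ((0.4905172884464264, 0.3571211099624634), (0.0027100946754217148, 0.0), 140.25477600097656) [0.4894754  0.35625473] [0.49155918 0.3579875 ]
pan? 1 ((0.600130558013916, -0.23370514810085297), (0.0, 0.0), 0.0) [ 0.60013056 -0.23370515] [ 0.60013056 -0.23370515]
```

Request:
jog_arm --pt "0 0 -0.8 0 0 0 1" --pt "0 0 -0.8 0 0 0 1" --pt "0 0 -0.4 0 0 0 1" --pt "0 -0.75 0 0 0 0 1" --pt "0 -0.75 0 0 0 0 1" --pt "0 -0.75 0 0 0 0 1" --pt "0 0 0.8 0 0 0 1" --pt "0 0 0.8 0 0 0 1" --pt "0 0 0.1 0 0 0 1" --pt "0 0 0 0 0 0 1"

```text
t: 5.28
eef_pos: [0.4465, 0.3424, 0.0461]
orientation: [-3.139, 0.003, 1.573]
wrist_force: [-0.3, 0.4, 0.3]
width: 0.0871
```

Request:
jog_arm --pt "0 0 0 0 0 0 0" --pt "0 0 0 0 0 0 0" --pt "0 0 0 0 0 0 0" --pt "0 0 0 0 0 0 0" --pt "0 0 0 0 0 0 0" --pt "0 0 0 0 0 0 0" --pt "0 0 0 0 0 0 0" --pt "0 0 0 0 0 0 0" --pt "0 0 0 0 0 0 0" --pt "0 0 0 0 0 0 0" --newtons 15

```text
t: 6.12
eef_pos: [0.4475, 0.3435, 0.0474]
orientation: [-3.142, 0.0, 1.574]
wrist_force: [-1.0, -1.0, 0.3]
width: 0.0284
```

Run:
```python
from h import *
s=bot.read_state(); print({k:np.round(s[k],3) for k in("t","eef_pos","wrist_force","width")})
a=cam("scene"); pan(a); w=cam("wrist")
cv2.imwrite("pics/c4.png",np.hstack([cv2.resize(a["img"][230:390,260:400],(400,457)),cv2.resize(w["img"],(400,457))])[...,::-1])
```

```text
{'t': np.float64(6.117), 'eef_pos': array([0.447, 0.344, 0.047]), 'wrist_force': array([-1.044, -1.046,  0.34 ]), 'width': np.float64(0.028)}
pan? 1163 ((0.5157472491264343, 0.3088531494140625), (0.2672344744205475, 0.16296939551830292), 88.77616882324219) [0.43286544 0.17517513] [0.5985834 0.4424648]
pan? 3 ((0.6034970879554749, -0.23669391870498657), (0.008887236006557941, 0.0018715588375926018), 10.22298526763916) [ 0.59895784 -0.23787315] [ 0.607704   -0.23498431]
pan? 1 ((0.6051483154296875, -0.22389376163482666), (0.0, 0.0), 0.0) [ 0.6051483  -0.22389376] [ 0.6051483  -0.22389376]
```

View pics/c4.png

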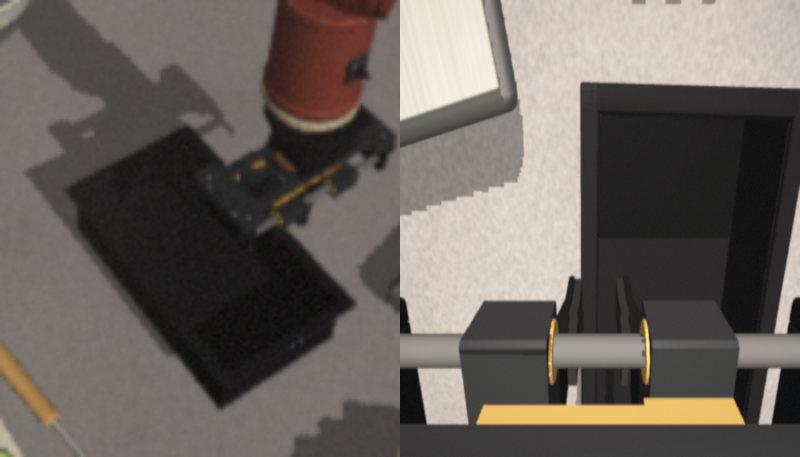

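The wrist view, where up is +y, shows the jaws astride the pan's -x wall at about (600,320). They may still be closing, so I'll give them more time.

Request:
jog_arm --pt "0 0 0 0 0 0 0" --pt "0 0 0 0 0 0 0" --pt "0 0 0 0 0 0 0" --pt "0 0 0 0 0 0 0" --pt "0 0 0 0 0 0 0"

```text
t: 6.63
eef_pos: [0.4475, 0.3435, 0.0475]
orientation: [-3.142, 0.0, 1.574]
wrist_force: [-0.3, 1.4, 0.2]
width: 0.001
```

Run:
```python
from h import *
s=bot.read_state(); print({k:np.round(s[k],3) for k in("t","eef_pos","wrist_force","width")})
pan(cam("scene"))
```

```text
{'t': np.float64(6.633), 'eef_pos': array([0.448, 0.344, 0.047]), 'wrist_force': array([-0.259,  1.397,  0.246]), 'width': np.float64(0.001)}
pan? 1161 ((0.5148822069168091, 0.30852997303009033), (0.2669331729412079, 0.1638995260000229), 89.04684448242188) [0.43185282 0.17433636] [0.59823674 0.44263723]
pan? 5 ((0.43635687232017517, 0.28433749079704285), (0.0013384913327172399, 0.01657753810286522), 5.809365272521973) [0.4348521  0.27602357] [0.43734097 0.29251596]
pan? 5 ((0.4375315010547638, 0.31517744064331055), (0.01212556753307581, 0.00318669225089252), 44.79679870605469) [0.4335805  0.30977497] [0.4425063 0.3187718]
```

The jaws closed to 1 mm where the wall should be. Either there is no contact with the pan or the reported height is wrong. I'll check the wrist camera's own counter height, and the gripper's height as the fixed cameras see it.

Run:
```python
from h import *
s=bot.read_state(); e=s["eef_pos"]
w=cam("wrist"); W=pts(w); v=w["img"].astype(int)
x,y,z=W[...,0],W[...,1],W[...,2]
br=(v.min(-1)>140)&(x<.43)&np.isfinite(z); print("wrist: counter-ish z pct",np.nanpercentile(z[br],[5,25,50,75,95]))
print("wrist col: z at rows", [(r,np.round(W[r,140],3).tolist()) for r in (60,120,180,230)])
print("flange via wrist");k=(v.max(-1)<75)&(y>.36)&(y<.5)&(x>.4); print(np.nanpercentile(z[k],[5,25,50,75,95]))
a=cam("scene"); S=pts(a); x,y,z=S[...,0],S[...,1],S[...,2]
k=(abs(x-e[0])<.03)&(abs(y-e[1])<.05)&(z>.03)&(z<.3)
hst,ed=np.histogram(z[k],bins=np.arange(.03,.31,.02)); print(list(zip(ed.round(2),hst)))
T=np.linalg.inv(a["world_from_camera"])
for n,off in(("tcp",0),("grasp",.019),("body",.07)):
    p=T@np.array([e[0],e[1],e[2]+off,1]); u_,v_=a["cx"]+a["fx"]*p[0]/-p[2],a["cy"]-a["fy"]*p[1]/-p[2]; print(n,u_,v_,-p[2],S[int(v_),int(u_)])
im=a["img"][270:370,280:400]; cv2.imwrite("pics/c5.png",np.hstack([cv2.convertScaleAbs(cv2.resize(im,(480,400),interpolation=cv2.INTER_CUBIC),alpha=2.5),cv2.convertScaleAbs(cv2.resize(w["img"][220:,150:450],(300,400)),alpha=2)])[...,::-1])
```

```text
wrist: counter-ish z pct [-5.31757302e-05  6.65413572e-04  1.21305497e-03  2.21243439e-03
  4.27230671e-02]
wrist col: z at rows [(60, [0.368, 0.45, 0.031]), (120, [0.353, 0.416, 0.001]), (180, [0.348, 0.374, 0.001]), (230, [0.343, 0.336, 0.001])]
flange via wrist
[0.00428096 0.00899308 0.06635983 0.17932543 0.19384941]
[(np.float64(0.03), np.int64(82)), (np.float64(0.05), np.int64(132)), (np.float64(0.07), np.int64(11)), (np.float64(0.09), np.int64(26)), (np.float64(0.11), np.int64(7)), (np.float64(0.13), np.int64(0)), (np.float64(0.15), np.int64(47)), (np.float64(0.17), np.int64(202)), (np.float64(0.19), np.int64(178)), (np.float64(0.21), np.int64(98)), (np.float64(0.23), np.int64(37)), (np.float64(0.25), np.int64(114)), (np.float64(0.27), np.int64(47)), (np.float64(0.29), np.int64(28))]
tcp 356.7461510779824 316.0835557435682 1.2179079309465433 [0.448294   0.34148891 0.04597468]
grasp 357.5523956003365 312.1733674215231 1.2054289414260115 [0.44648674 0.34066402 0.06304793]
body 359.80142501750356 301.2658470364362 1.171932706397216 [0.48196386 0.36870063 0.17234707]
```

View pics/c5.png

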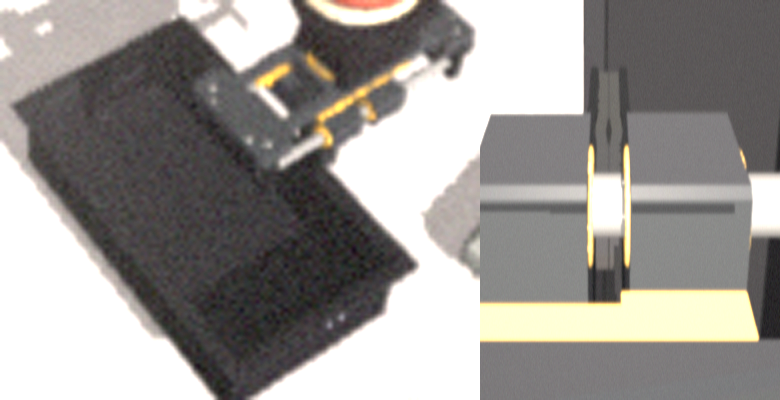

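Run:
```python
from h import *
s=bot.read_state(); e=s["eef_pos"]; print(e)
w=cam("wrist"); W=pts(w)
# crop mapping: u=150+(px-480), v=220+py/2
for u in (266,270,274,275,278,282,286,292):
    print(u,[(r,*np.round(W[r,u],3)) for r in (245,250,255,262,270,280,300,320,345,360)])
```

```text
[0.44753346 0.34355318 0.04746181]
266 [(245, np.float64(0.44), np.float64(0.351), np.float64(0.065)), (250, np.float64(0.44), np.float64(0.348), np.float64(0.066)), (255, np.float64(0.441), np.float64(0.355), np.float64(0.087)), (262, np.float64(0.441), np.float64(0.355), np.float64(0.095)), (270, np.float64(0.442), np.float64(0.355), np.float64(0.104)), (280, np.float64(0.442), np.float64(0.354), np.float64(0.111)), (300, np.float64(0.442), np.float64(0.354), np.float64(0.127)), (320, np.float64(0.444), np.float64(0.376), np.float64(0.172)), (345, np.float64(0.443), np.float64(0.339), np.float64(0.135)), (360, np.float64(0.44), np.float64(0.273), np.float64(0.066))]
270 [(245, np.float64(0.442), np.float64(0.351), np.float64(0.065)), (250, np.float64(0.442), np.float64(0.349), np.float64(0.066)), (255, np.float64(0.442), np.float64(0.346), np.float64(0.067)), (262, np.float64(0.443), np.float64(0.354), np.float64(0.093)), (270, np.float64(0.443), np.float64(0.354), np.float64(0.101)), (280, np.float64(0.444), np.float64(0.353), np.float64(0.11)), (300, np.float64(0.444), np.float64
[... 3375 characters left out ...]
.float64(0.454), np.float64(0.221), np.float64(0.004))]
292 [(245, np.float64(0.457), np.float64(0.325), np.float64(0.004)), (250, np.float64(0.458), np.float64(0.322), np.float64(0.005)), (255, np.float64(0.454), np.float64(0.355), np.float64(0.088)), (262, np.float64(0.454), np.float64(0.355), np.float64(0.095)), (270, np.float64(0.453), np.float64(0.355), np.float64(0.104)), (280, np.float64(0.453), np.float64(0.355), np.float64(0.114)), (300, np.float64(0.452), np.float64(0.355), np.float64(0.129)), (320, np.float64(0.451), np.float64(0.376), np.float64(0.173)), (345, np.float64(0.452), np.float64(0.342), np.float64(0.139)), (360, np.float64(0.452), np.float64(0.337), np.float64(0.141))]
```

This explains it. The wrist depth shows the real fingertips at z≈0.086 while the reported TCP z is 0.047, so the tips end about 39 mm short of the reported TCP. They had only passed above the pan, 21 mm clear now. The body height in the scene view (from about 0.155) agrees. From here on I'll treat the tips as 39 mm behind the TCP.

Request:
jog_arm --pt "0.72 0.33 0 0 0 0 1" --pt "0.72 0.33 0 0 0 0 1" --pt "0.72 0.33 0 0 0 0 1" --pt "0.72 0.33 0 0 0 0 1" --pt "0.72 0.33 0 0 0 0 1" --pt "0 0 0.3 0 0 0 1" --pt "0 0 0.3 0 0 0 1" --pt "0 0 0.3 0 0 0 1" --pt "0 0 0.3 0 0 0 1" --pt "0 0 0.2 0 0 0 1"

```text
t: 7.67
eef_pos: [0.5124, 0.4859, -0.0106]
orientation: [-3.14, 0.002, 1.572]
wrist_force: [-0.3, 0.6, 0.2]
width: 0.059
```

Request:
jog_arm --pt "0 0 0 0 0 0 1" --pt "0 0 0 0 0 0 1" --pt "0 0 0 0 0 0 1" --pt "0 0 0 0 0 0 1" --pt "0 0 0 0 0 0 1" --pt "-0.2 0 0 0 0 0 1" --pt "-0.2 0 0 0 0 0 1" --pt "-0.2 0 0 0 0 0 1" --pt "-0.2 0 0 0 0 0 1" --pt "-0.2 0 0 0 0 0 1"

```text
t: 8.5
eef_pos: [0.5133, 0.4466, -0.0084]
orientation: [-3.142, -0.0, 1.573]
wrist_force: [-0.6, 1.3, -0.2]
width: 0.0874
```

Run:
```python
from h import *
print(bot.read_state()["wrist_force"]); pan(cam("scene"))
```

```text
[-0.60452288  1.29793187 -0.18491563]
pan? 894 ((0.5169382095336914, 0.3046420216560364), (0.2657347023487091, 0.16287076473236084), 89.21263122558594) [0.4350204 0.1710363] [0.59869236 0.43647668]
pan? 54 ((0.5194894671440125, 0.43119099736213684), (0.032672442495822906, 0.01311272569000721), 1.9180575609207153) [0.50321835 0.4243073 ] [0.53566104 0.43761277]
pan? 11 ((0.47138819098472595, 0.45443716645240784), (0.004835052881389856, 0.009609795175492764), 13.819687843322754) [0.46789292 0.44919392] [0.47403398 0.45904973]
```

Now it touches: the pan has shifted about 4 mm and the reaction is 1.3 N. I'll carry on with the push.

Request:
jog_arm --pt "-0.25 0 0 0 0 0 1" --pt "-0.25 0 0 0 0 0 1" --pt "-0.25 0 0 0 0 0 1" --pt "-0.25 0 0 0 0 0 1" --pt "-0.25 0 0 0 0 0 1" --pt "-0.25 0 0 0 0 0 1" --pt "-0.25 0 0 0 0 0 1" --pt "-0.25 0 0 0 0 0 1" --pt "-0.25 0 0 0 0 0 1" --pt "-0.15 0 0 0 0 0 1"

```text
t: 9.38
eef_pos: [0.5137, 0.3501, -0.0084]
orientation: [3.142, 0.0, 1.573]
wrist_force: [0.2, 2.9, 1.0]
width: 0.0869
```

Request:
jog_arm --pt "-0.1 0 0 0 0 0 1" --pt "0.2 0 0 0 0 0 1" --pt "0.4 0 0 0 0 0 1" --pt "0 0 -0.8 0 0 0 1" --pt "0 0 -0.8 0 0 0 1" --pt "0 0 -0.8 0 0 0 1"

```text
t: 9.88
eef_pos: [0.5123, 0.3738, 0.0879]
orientation: [-3.14, 0.001, 1.576]
wrist_force: [0.4, -0.4, 0.6]
width: 0.0867
```

Run:
```python
from h import *
print(bot.read_state()["eef_pos"]); pan(cam("scene")); pan(cam("top"))
```

```text
[0.51231898 0.37378524 0.08788652]
pan? 900 ((0.5176752209663391, 0.20429390668869019), (0.16435138881206512, 0.26769834756851196), 0.5778237581253052) [0.43554243 0.07028764] [0.6000621  0.33852124]
pan? 46 ((0.4470174312591553, 0.2892676889896393), (0.008426416665315628, 0.038200922310352325), 2.616664409637451) [0.44244617 0.2702632 ] [0.45179853 0.30849117]
pan? 24 ((0.4593152403831482, 0.32939234375953674), (0.03747012838721275, 0.008094982244074345), 4.067901134490967) [0.44053447 0.32417   ] [0.47810665 0.33250993]
pan? 551 ((0.513009250164032, 0.2026699334383011), (0.26196739077568054, 0.1560773253440857), 89.38997650146484) [0.43546844 0.07164469] [0.5918488  0.33325276]
pan? 11 ((0.5878896117210388, -0.24010002613067627), (0.008084780536592007, 0.029694074764847755), 73.90673065185547) [ 0.57250386 -0.2480996 ] [ 0.6010343  -0.23604989]
pan? 10 ((0.5124365091323853, -0.2460685819387436), (0.004806989338248968, 0.03203338757157326), 89.59320068359375) [ 0.49640316 -0.24847296] [ 0.52846676 -0.24360506]
```

Request:
jog_arm --pt "-0.71 -0.46 0 0 0 0 1" --pt "-0.71 -0.46 0 0 0 0 1" --pt "-0.71 -0.46 0 0 0 0 1" --pt "-0.71 -0.46 0 0 0 0 1" --pt "-0.71 -0.46 0 0 0 0 1" --pt "-0.71 -0.46 0 0 0 0 1" --pt "0 0 0 0 0 -0.0385 1" --pt "0 0 0 0 0 -0.0385 1" --pt "0 0 0 0 0 -0.0385 1" --pt "0 0 0 0 0 -0.0385 1"

```text
t: 10.82
eef_pos: [0.4036, 0.2025, 0.0877]
orientation: [3.141, 0.0, 2.065]
wrist_force: [0.6, 0.3, 0.2]
width: 0.0867
```

Request:
jog_arm --pt "0 0 0 0 0 -0.0385 1" --pt "0 0 0 0 0 -0.0385 1" --pt "0 0 0 0 0 -0.0385 1" --pt "0 0 0 0 0 -0.0385 1" --pt "0 0 0 0 0 -0.0385 1" --pt "0 0 0 0 0 -0.0385 1" --pt "0 0 0 0 0 -0.0385 1" --pt "0 0 0 0 0 -0.0385 1" --pt "0 0 0 0 0 -0.0385 1" --pt "0 0 0 0 0 0 1"

```text
t: 11.65
eef_pos: [0.4036, 0.2024, 0.0875]
orientation: [-3.141, 0.0, -3.13]
wrist_force: [0.2, 0.0, 0.1]
width: 0.0869
```

Request:
jog_arm --pt "0 0 0.6 0 0 0 1" --pt "0 0 0.6 0 0 0 1" --pt "0 0 0.6 0 0 0 1" --pt "0 0 0.6 0 0 0 1" --pt "0 0 0 0 0 0 1" --pt "-0.2 0 0 0 0 0 1" --pt "-0.2 0 0 0 0 0 1" --pt "-0.2 0 0 0 0 0 1" --pt "-0.2 0 0 0 0 0 1" --pt "-0.2 0 0 0 0 0 1"

```text
t: 12.48
eef_pos: [0.4447, 0.2018, -0.0076]
orientation: [3.141, 0.001, -3.138]
wrist_force: [-3.5, -0.4, 3.0]
width: 0.0872
```

Request:
jog_arm --pt "-0.25 0 0 0 0 0 1" --pt "-0.25 0 0 0 0 0 1" --pt "-0.25 0 0 0 0 0 1" --pt "-0.25 0 0 0 0 0 1" --pt "-0.25 0 0 0 0 0 1" --pt "-0.25 0 0 0 0 0 1" --pt "-0.2 0 0 0 0 0 1" --pt "-0.1 0 0 0 0 0 1" --pt "0 0 0 0 0 0 1"

```text
t: 13.23
eef_pos: [0.517, 0.2012, -0.0086]
orientation: [-3.141, 0.001, -3.138]
wrist_force: [-0.1, -0.2, -0.2]
width: 0.0869
```

Run:
```python
from h import *
s=bot.read_state();print(s["eef_pos"],s["joint_pos"]); pan(cam("scene")); pan(cam("top"))
```

```text
[ 0.51697008  0.20118848 -0.00860669] [-0.85065247  0.35042086  0.46915459  1.92380927 -0.19659681  0.91106349
  1.28937604]
pan? 1225 ((0.6107760071754456, 0.20401975512504578), (0.16461023688316345, 0.26779723167419434), 0.3493528366088867) [0.5287386  0.07011104] [0.6934059  0.33835384]
pan? 6 ((0.5169565677642822, 0.15962110459804535), (0.008165177889168262, 0.0011673980625346303), 1.8699144124984741) [0.51289517 0.15890451] [0.521056   0.16023359]
pan? 2 ((0.6049680709838867, -0.23642823100090027), (0.0057401033118367195, 0.0), -156.0671844482422) [ 0.60234475 -0.23759252] [ 0.60759133 -0.23526396]
pan? 298 ((0.6098485589027405, 0.2112874686717987), (0.15379805862903595, 0.23813210427761078), 1.3253426551818848) [0.5304379  0.09374654] [0.686714   0.33077532]
pan? 57 ((0.5440255403518677, 0.08599524945020676), (0.03508847579360008, 0.05541284382343292), 55.27296829223633) [0.52816856 0.07208406] [0.5767911  0.11233681]
pan? 8 ((0.5463793873786926, -0.2419215738773346), (0.0046704960986971855, 0.01970844157040119), 89.69699096679688) [ 0.5365129 -0.2442903] [ 0.55624545 -0.23955281]
```

Request:
jog_arm --pt "0.4 0 0 0 0 0 1" --pt "0 0 -0.8 0 0 0 1" --pt "0 0 -0.8 0 0 0 1" --pt "0 0 -0.8 0 0 0 1" --pt "-0.455 0.725 0 0 0 0 1" --pt "-0.455 0.725 0 0 0 0 1" --pt "-0.455 0.725 0 0 0 0 1" --pt "-0.455 0.725 0 0 0 0 1" --pt "-0.455 0.725 0 0 0 0 1" --pt "-0.455 0.725 0 0 0 0 1"

```text
t: 14.17
eef_pos: [0.6083, 0.3776, 0.0874]
orientation: [3.141, 0.0, -3.137]
wrist_force: [0.8, -0.9, 0.9]
width: 0.0866
```

Request:
jog_arm --pt "0 0 0 0 0 0.0385 1" --pt "0 0 0 0 0 0.0385 1" --pt "0 0 0 0 0 0.0385 1" --pt "0 0 0 0 0 0.0385 1" --pt "0 0 0 0 0 0.0385 1" --pt "0 0 0 0 0 0.0385 1" --pt "0 0 0 0 0 0.0385 1" --pt "0 0 0 0 0 0.0385 1" --pt "0 0 0 0 0 0.0385 1" --pt "0 0 0 0 0 0.0385 1"

```text
t: 15.0
eef_pos: [0.6076, 0.3761, 0.0875]
orientation: [3.141, -0.0, 1.931]
wrist_force: [-0.3, 0.3, -0.8]
width: 0.0869
```

Request:
jog_arm --pt "0 0 0 0 0 0.0385 1" --pt "0 0 0 0 0 0.0385 1" --pt "0 0 0 0 0 0.0385 1" --pt "0 0 0 0 0 0 1"

```text
t: 15.33
eef_pos: [0.6075, 0.3762, 0.0873]
orientation: [-3.142, 0.0, 1.568]
wrist_force: [-0.1, 0.8, -0.5]
width: 0.0871
```

Request:
jog_arm --pt "0 0.05 0.6 0 0 0 1" --pt "0 0 0.6 0 0 0 1" --pt "0 0 0.6 0 0 0 1" --pt "0 0 0.6 0 0 0 1" --pt "0 0 0 0 0 0 1" --pt "-0.25 0 0 0 0 0 1" --pt "-0.25 0 0 0 0 0 1" --pt "-0.25 0 0 0 0 0 1" --pt "-0.25 0 0 0 0 0 1" --pt "-0.25 0 0 0 0 0 1"

```text
t: 16.17
eef_pos: [0.6112, 0.3259, -0.0066]
orientation: [3.139, -0.003, 1.574]
wrist_force: [0.0, 4.8, 3.3]
width: 0.0869
```

Request:
jog_arm --pt "-0.25 0 0 0 0 0 1" --pt "-0.25 0 0 0 0 0 1" --pt "-0.25 0 0 0 0 0 1" --pt "-0.25 0 0 0 0 0 1" --pt "-0.25 0 0 0 0 0 1" --pt "-0.25 0 0 0 0 0 1" --pt "-0.25 0 0 0 0 0 1" --pt "-0.25 0 0 0 0 0 1" --pt "-0.25 0 0 0 0 0 1" --pt "-0.25 0 0 0 0 0 1"

```text
t: 17.0
eef_pos: [0.6103, 0.2249, -0.0086]
orientation: [-3.141, 0.0, 1.574]
wrist_force: [-0.1, 3.9, 3.5]
width: 0.0875
```

Run:
```python
from h import *
s=bot.read_state();print(s["eef_pos"],s["wrist_force"]); pan(cam("scene"))
```

```text
[ 0.61028205  0.22487426 -0.00861979] [-0.06893032  3.90567097  3.48497838]
pan? 378 ((0.6835988163948059, 0.06988976150751114), (0.28066495060920715, 0.08913035690784454), 70.14973449707031) [ 0.5957082  -0.04936787] [0.6921935  0.21679012]
pan? 120 ((0.5404841899871826, -0.004704505205154419), (0.03854598104953766, 0.08270678669214249), 22.191072463989258) [ 0.5309064  -0.04006142] [0.57329583 0.04086518]
pan? 13 ((0.5651950240135193, 0.23617759346961975), (0.0055915843695402145, 0.011274916119873524), 55.133724212646484) [0.5589713  0.23066099] [0.5686311  0.23918225]
```

Request:
jog_arm --pt "-0.25 0 0 0 0 0 1" --pt "-0.25 0 0 0 0 0 1" --pt "-0.25 0 0 0 0 0 1" --pt "-0.25 0 0 0 0 0 1" --pt "-0.25 0 0 0 0 0 1" --pt "-0.2 0 0 0 0 0 1" --pt "-0.15 0 0 0 0 0 1" --pt "-0.1 0 0 0 0 0 1" --pt "-0.05 0 0 0 0 0 1" --pt "0 0 0 0 0 0 1"

```text
t: 17.88
eef_pos: [0.6104, 0.1551, -0.0087]
orientation: [-3.141, 0.001, 1.573]
wrist_force: [-0.8, 0.2, 0.3]
width: 0.0866
```

Request:
jog_arm --pt "0.5 0 0 0 0 0 0" --pt "0.8 0 0 0 0 0 0" --pt "0.8 0 0 0 0 0 0" --pt "0.8 0 -0.5 0 0 0 0" --pt "0 0 -0.9 0 0 0 0" --pt "0 0 -0.9 0 0 0 0"

```text
t: 18.38
eef_pos: [0.6084, 0.2747, 0.0828]
orientation: [-3.139, 0.002, 1.578]
wrist_force: [0.8, -0.4, 0.9]
width: 0.0551
```

Run:
```python
from h import *
s=bot.read_state();print(s["eef_pos"],s["wrist_force"],s["joint_pos"]); a=cam("scene");b=cam("top"); pan(a); pan(b)
cv2.imwrite("pics/c6.png",np.hstack([cv2.resize(a["img"][130:340,130:340],(400,400)),cv2.resize(b["img"][110:290,150:330],(400,400))])[...,::-1])
```

```text
[0.60836799 0.27469309 0.08283349] [ 0.82131106 -0.40718865  0.92991865] [-1.06266069  0.54547764  0.79960531  1.56752346 -0.40808857  1.20687045
 -0.17967896]
pan? 416 ((0.659637451171875, 0.012786716222763062), (0.27169427275657654, 0.0722159743309021), 87.13878631591797) [ 0.6176445 -0.121236 ] [0.6920974  0.14867176]
pan? 249 ((0.5449317097663879, 0.056149713695049286), (0.19576336443424225, 0.06102157011628151), 71.32874298095703) [ 0.5299835  -0.04634822] [0.6039251  0.14205973]
pan? 5 ((0.6040535569190979, -0.23886197805404663), (0.003912157379090786, 0.013517758809030056), 14.108802795410156) [ 0.6005088 -0.2452569] [ 0.6063378  -0.23278378]
pan? 258 ((0.6068664789199829, -0.05142729729413986), (0.15533305704593658, 0.13618826866149902), 0.31759998202323914) [ 0.5289399  -0.11976204] [0.6848645  0.01623592]
pan? 142 ((0.6037077903747559, 0.10306050628423691), (0.16172154247760773, 0.08243903517723083), 7.191418170928955) [0.5285264  0.05204271] [0.68202543 0.14182599]
pan? 8 ((0.5804633498191833, -0.23740804195404053), (0.02396875061094761, 0.005916849244385958), 20.782251358032227) [ 0.5686671  -0.24365224] [ 0.5927176  -0.23530935]
```

View pics/c6.png

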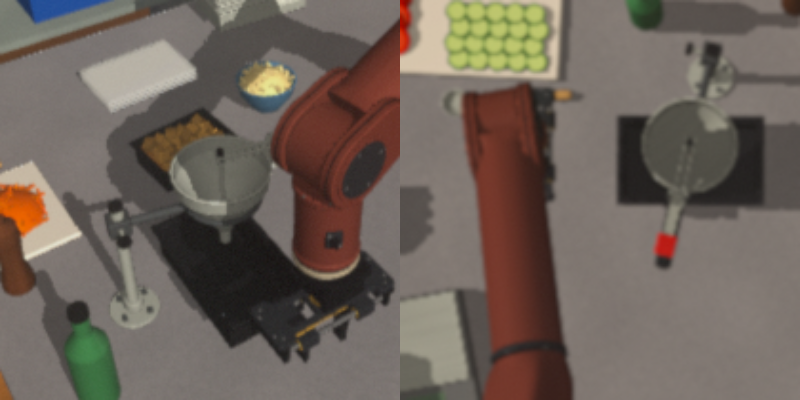

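The pan is placed with its flange at x 0.529–0.692 and y −0.121–0.147. Its centre is about (0.610, 0.013), within a few mm of the spout axis. The rest of the scene looks undisturbed. Next is the lever.

Request:
jog_arm --pt "0 0 -0.99 0 0 0 0" --pt "0 0 -0.99 0 0 0 0" --pt "0 0 -0.99 0 0 0 0" --pt "0 0 -0.99 0 0 0 0" --pt "0 0 -0.99 0 0 0 0" --pt "0 0 -0.99 0 0 0 0" --pt "0 0 -0.99 0 0 0 0" --pt "0 0 0 0 0 0 0" --pt "0 0 0 0 0 0 0"

```text
t: 19.23
eef_pos: [0.6114, 0.2715, 0.3627]
orientation: [3.138, -0.001, 1.573]
wrist_force: [0.6, -0.2, -1.0]
width: 0.0004
```

Request:
jog_arm --pt "-0.7 -0.52 0 0 0 0 0" --pt "-0.7 -0.52 0 0 0 0 0" --pt "-0.7 -0.52 0 0 0 0 0" --pt "-0.7 -0.52 0 0 0 0 0" --pt "-0.7 -0.52 0 0 0 0 0" --pt "-0.7 -0.52 0 0 0 0 0" --pt "-0.7 -0.52 0 0 0 0 0" --pt "-0.7 -0.52 0 0 0 0 0" --pt "0 0 0 0 0 0 0"

```text
t: 19.98
eef_pos: [0.4423, 0.0418, 0.3603]
orientation: [-3.141, -0.004, 1.569]
wrist_force: [1.2, -0.6, 0.8]
width: 0.0007
```

Run:
```python
from h import *
s=bot.read_state();print(s["eef_pos"],s["wrist_force"],s["width"],s["joint_pos"]); w=cam("wrist"); W=pts(w); hsv=cv2.cvtColor(w["img"],cv2.COLOR_RGB2HSV)
red=((hsv[...,0]<8)|(hsv[...,0]>172))&(hsv[...,1]>150)&(W[...,2]>.28)&(W[...,2]<.36)
print(red.sum(),np.nanmean(W[red],0),np.nanmin(W[red],0),np.nanmax(W[red],0))
e=s["eef_pos"]; k=(abs(W[...,0]-e[0])<.04)&(abs(W[...,1]-e[1])<.04)&(W[...,2]>.37); print("lowest finger z",np.nanpercentile(W[k][:,2],[0,1,5]))
save(w,"w7.png")
```

```text
[0.44226644 0.04175742 0.360272  ] [ 1.19470026 -0.56019394  0.80286352] 0.0007439793138949427 [-1.2384422  -0.2930468   0.82422976  1.64985015  0.21092436  1.69012426
 -0.41212824]
1867 [0.44460126 0.04823911 0.32333318] [0.42662823 0.02988594 0.31374209] [0.46421241 0.06480152 0.32944028]
lowest finger z [0.39780482 0.4114613  0.45253054]
```

View pics/w7.png

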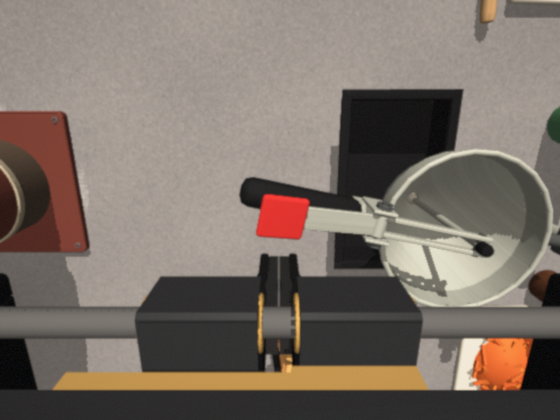

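The wrist view shows the red pad at (283,217), which is (0.4446, 0.048, 0.323) and matches. The closed fingertips are at (280,260), about 75 mm above it. I'll centre over the pad and descend.

Request:
jog_arm --pt "0.18 -0.03 0 0 0 0 0" --pt "0 0 0.5 0 0 0 0" --pt "0 0 0.5 0 0 0 0" --pt "0 0 0.4 0 0 0 0" --pt "0 0 0.2 0 0 0 0" --pt "0 0 0.1 0 0 0 0" --pt "0 0 0.1 0 0 0 0" --pt "0 0 0.1 0 0 0 0"

```text
t: 20.7
eef_pos: [0.4437, 0.0554, 0.2851]
orientation: [3.141, 0.0, 1.574]
wrist_force: [-1.0, 1.1, 4.3]
width: 0.0006
```

Request:
jog_arm --pt "0 0 0.1 0 0 0 0" --pt "0 0 0.1 0 0 0 0" --pt "0 0 0.1 0 0 0 0" --pt "0 0 0.1 0 0 0 0"

```text
t: 21.03
eef_pos: [0.4432, 0.055, 0.2688]
orientation: [3.142, -0.001, 1.574]
wrist_force: [-3.0, 1.2, 6.1]
width: 0.0004
```

Request:
jog_arm --pt "0 0 0.1 0 0 0 0" --pt "0 0 0.1 0 0 0 0" --pt "0 0 0.1 0 0 0 0"

```text
t: 21.28
eef_pos: [0.4426, 0.0552, 0.2567]
orientation: [-3.14, -0.001, 1.574]
wrist_force: [-6.6, 1.5, 7.8]
width: 0.0002
```

Request:
jog_arm --pt "0 0 0.06 0 0 0 0" --pt "0 0 0 0 0 0 0"

```text
t: 21.45
eef_pos: [0.4427, 0.0553, 0.2559]
orientation: [-3.14, -0.002, 1.574]
wrist_force: [-12.4, -0.3, 23.0]
width: 0.0005
```

Request:
jog_arm --pt "0 0 0.06 0 0 0 0" --pt "0 0 0 0 0 0 0"

```text
t: 21.62
eef_pos: [0.4427, 0.0554, 0.2551]
orientation: [-3.141, -0.003, 1.574]
wrist_force: [-20.8, -2.4, 40.4]
width: 0.0007
```

Run:
```python
from h import *
s=bot.read_state();print(s["eef_pos"],s["wrist_force"]); w=cam("wrist"); W=pts(w); hsv=cv2.cvtColor(w["img"],cv2.COLOR_RGB2HSV)
red=((hsv[...,0]<8)|(hsv[...,0]>172))&(hsv[...,1]>150)&(W[...,2]>.26)&(W[...,2]<.36)&(W[...,0]<.5)&(W[...,1]<.1)
p=W[red]; print(red.sum(),p.mean(0),p.min(0),p.max(0),"slope",np.polyfit(p[:,0],p[:,2],1)[0])
```

```text
[0.44268695 0.05537915 0.25510793] [-20.81606218  -2.42667754  40.44041066]
800 [0.43575299 0.06011426 0.2934999 ] [0.41939007 0.04541682 0.27304899] [0.46040681 0.06729837 0.31757358] slope 0.15678255323283757
```

The force jumped to 40 N with almost no travel, and the pad is at z≈0.293, so the lever is at its stop. I'll ease off slightly and hold for over a second.

Request:
jog_arm --pt "0 0 -0.05 0 0 0 0" --pt "0 0 0 0 0 0 0" --pt "0 0 0 0 0 0 0" --pt "0 0 0 0 0 0 0" --pt "0 0 0 0 0 0 0" --pt "0 0 0 0 0 0 0" --pt "0 0 0 0 0 0 0" --pt "0 0 0 0 0 0 0" --pt "0 0 0 0 0 0 0" --pt "0 0 0 0 0 0 0"

```text
t: 22.5
eef_pos: [0.4427, 0.0553, 0.2557]
orientation: [-3.141, -0.002, 1.574]
wrist_force: [-12.9, -0.8, 25.1]
width: 0.0002
```

Request:
jog_arm --pt "0 0 0 0 0 0 0" --pt "0 0 0 0 0 0 0" --pt "0 0 0 0 0 0 0" --pt "0 0 0 0 0 0 0" --pt "0 0 0 0 0 0 0" --pt "0 0 0 0 0 0 0" --pt "0 0 0 0 0 0 0" --pt "0 0 0 0 0 0 0"

```text
t: 23.17
eef_pos: [0.4426, 0.0553, 0.2557]
orientation: [-3.14, -0.002, 1.574]
wrist_force: [-13.5, -0.9, 25.6]
width: 0.0007
```

Request:
jog_arm --pt "0 0 -0.1 0 0 0 0" --pt "0 0 -0.2 0 0 0 0" --pt "0 0 -0.3 0 0 0 0" --pt "0 0 -0.3 0 0 0 0" --pt "0 0 -0.3 0 0 0 0" --pt "0 0 -0.5 0 0 0 0" --pt "0 0 -0.7 0 0 0 0" --pt "0 0 -0.7 0 0 0 0" --pt "0.8 0 0 0 0 0 0" --pt "0.8 0 0 0 0 0 0"

```text
t: 24.0
eef_pos: [0.4438, 0.1184, 0.3801]
orientation: [3.14, -0.003, 1.57]
wrist_force: [0.7, 0.2, -0.0]
width: 0.0
```

Request:
jog_arm --pt "0.8 0 0 0 0 0 0" --pt "0.8 0 0 0 0 0 0" --pt "0.8 0 0 0 0 0 0" --pt "0.8 0 0 0 0 0 0" --pt "0.8 0 0 0 0 0 0" --pt "0.8 0 0 0 0 0 0" --pt "0 0 0 0 0 0 0" --pt "0 0 0 0 0 0 0"

```text
t: 24.67
eef_pos: [0.4414, 0.3126, 0.377]
orientation: [-3.14, 0.003, 1.577]
wrist_force: [0.4, -2.1, 0.8]
width: 0.0005
```

Run:
```python
from h import *
s=bot.read_state();print(s["t"],s["eef_pos"],s["wrist_force"]); a=cam("scene");b=cam("top"); pan(a); pan(b)
for c in(a,b):
    W=pts(c); hsv=cv2.cvtColor(c["img"],cv2.COLOR_RGB2HSV); x,y,z=W[...,0],W[...,1],W[...,2]
    red=((hsv[...,0]<8)|(hsv[...,0]>172))&(hsv[...,1]>180)&(z>.25)&(z<.37)&(x>.4)&(x<.5)&(y>0)&(y<.08); print(red.sum(),W[red].mean(0))
cv2.imwrite("pics/c8.png",np.hstack([cv2.resize(a["img"],(400,300)),cv2.resize(b["img"][60:360,60:460],(400,300))])[...,::-1])
```

```text
24.6667 [0.44143338 0.31259452 0.37699793] [ 0.37149691 -2.10492887  0.81773757]
pan? 775 ((0.6106693148612976, 0.015016496181488037), (0.2664962410926819, 0.1634405255317688), 89.55717468261719) [ 0.5291678 -0.1186363] [0.6924427 0.1481483]
pan? 7 ((0.6027459502220154, -0.23962676525115967), (0.007007012143731117, 0.020157676190137863), 4.9067816734313965) [ 0.59839314 -0.2499683 ] [ 0.6055233 -0.2298845]
pan? 255 ((0.6067930459976196, -0.05141890048980713), (0.15503446757793427, 0.1361161172389984), 0.2387443333864212) [ 0.5290927  -0.11974208] [0.6844417  0.01631766]
pan? 148 ((0.6000460386276245, 0.1131654754281044), (0.16971570253372192, 0.08012498170137405), 15.325552940368652) [0.5285695  0.05209941] [0.6828911  0.14185429]
pan? 10 ((0.5561132431030273, -0.24160917103290558), (0.005044111516326666, 0.032803237438201904), 89.59538269042969) [ 0.5397013  -0.24410619] [ 0.5725274  -0.23902753]
62 [0.44841593 0.05088397 0.32115451]
52 [0.4428552  0.04717845 0.32149048]
```

View pics/c8.png

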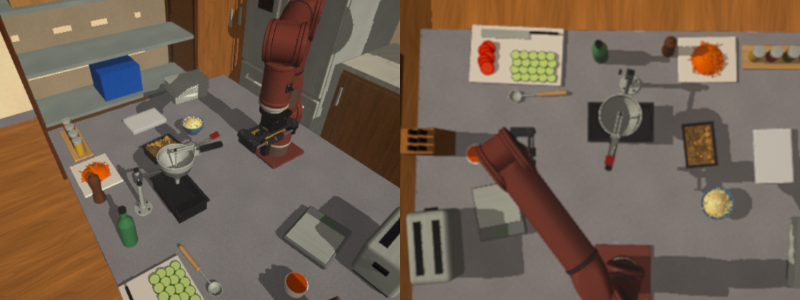

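```bash
python3 -c "from plant import bot; print(bot.close_job())"
```

```text
the job is handed in; nothing more can be done
None
```

The job is done and handed in at about 24.7 s. The pan stands under the funnel, and the valve lever was squeezed fully, held and released.

- **Pan:** I pushed it flat along the counter with the spread fingers in three slides, without lifting or tipping it. The final check puts its centre at about (0.611, 0.015). The spout axis measured (0.610, 0.0135), so they agree within the 2 mm calibration.
- **Lever:** I pressed it with the closed fingertips after the pan was in place. It met its stop with the pad at about z = 0.293 m, where the force rose from 8 N to a brief 40 N at the fingertips. I held it there for about 1.7 s, mostly at 25 N. After release the pad read z = 0.321 m, which is its rest height.
- **Other things:** In the last pictures the food and other objects stand where they were, judged by eye. The arm is clear of everything.

**Disagreement with the description:** the real fingertips end about 38–39 mm short of the reported TCP, not at it. Because of that, my first push and a test grip passed just above the pan with no contact. I found the offset from the wrist camera's depth image and allowed for it in every later move.

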